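Clear and pull-check a tension gauge

TASK

Two broken pieces of a plaster cast are lying on the bed of the sprung tension gauge: put both into the kidney dish and leave them there. Then pull the gauge's slide out by its steel post until the slide's pointer is level with the marker fin on the edge of the bed, hold it there for two seconds, and ease it back fully home without letting it snap back. Leave the other things on the worktop where they are.

Things in the scene. Friction and masses are not known exactly. Their poses are not given: they have to be found in the camera images.
- gauge: Tension gauge, fixed: grey bed 12 mm thick, x -200 to +160, y -55 to +55 mm; spring barrel between two aluminium blocks 58 mm high, the front one from x = +45 mm (rubber buffer from +37). White scale, ticks 10 mm apart, along the +y edge. Origin on the worktop, on the bed's centre line; x points along the bed to the barrel, z up. The slide pulls out along -x.
- slide (a joint): How far the slide is pulled out, m: 0 = fully home, 0.13 = end stop. The spring pulls back with about 3 N + 90 N per m. The slide is a grey block 36 (x) x 50 (y) mm, up to 40 mm above the worktop, centre at gauge x = -2 mm when home, with the steel post on top and the pull rod behind.
- slide_grip (a point): Middle of the upright round steel post on the slide, 58 mm above the worktop. The post is 16 mm thick from 46 to 70 mm above the worktop, with a 21 mm cap up to 80 mm.
- slide_pointer (a point): Tip of the slide's thin dark pointer (3 mm thick), which sticks out of the slide's +y side over the scale, 17 mm above the worktop. Moves with the slide.
- marker: The marker: a small steel rider clamped on the bed's +y edge, with a thin upright dark fin, 3 mm thick, 42 mm high above the worktop. It does not move. Its axes are those of the gauge; its origin lies on the gauge's centre line, on the worktop, at the fin's position along the bed.
- marker_fin (a point): Point on the inner edge of the marker fin, 17 mm above the worktop, 48.5 mm in +y from the marker's origin. The slide is at the mark when slide_pointer has the same position along gauge x.
- chip_a: Larger piece of plaster cast: white arched shell 48 (x) x 30 (y) mm, 13 mm high, walls 7 mm thick, about 25 g. Origin in the middle, at the height of its underside, z up. Lies on the gauge's bed. Grip it across its y (30 mm).
- chip_b: Smaller piece of plaster cast: white arched shell 40 (x) x 26 (y) mm, 13 mm high, walls 8 mm thick, about 25 g. Origin in the middle, at the height of its underside, z up. Lies on the gauge's bed. Grip it across its y (26 mm).
- dish: Open steel kidney dish, loose, 245 (x) x 125 (y) mm, 38 mm high, inner floor about 5 mm above the worktop. Origin: centre of its underside, z up; the clear inside spans about x -95 to +95 mm and y -45 to +45 mm.
- gauze: Bystander: stack of gauze 78 x 78 x 30 mm, origin centre of underside.
- scissors: Bystander: steel scissors lying flat, 157 x 56 x 10 mm, origin centre of underside.
- tape: Bystander: roll of white tape lying flat, 62 mm across, 13 mm high, origin centre of underside.
- jar: Bystander: tablet jar 50 mm across, 76 mm high, standing, origin centre of underside.
- iodine: Bystander: tall brown bottle 54 mm across, 135 mm high, standing, origin centre of underside.
- buds: Bystander: clear tub of cotton buds 77 mm across, 82 mm high, standing, origin centre of underside.
- vial: Bystander: brown vial 46 mm across, 85 mm high, standing, origin centre of underside.
- thermometer: Bystander: digital thermometer lying flat, 122 x 19 x 10 mm, origin centre of underside.

How it is judged:
By the outcome, as a careful person would: the job done as asked, in the order asked, and still so for the second after the job is handed in, with the robot touching nothing.
It also fails if it takes over 72 s, if anything falls off the work surface, if the arm or the gripper's body presses on something with over 40 N, if the wrist force passes 120 N, or if a joint passes its speed limit or range.

ROBOT

A 6-joint arm with a two-finger parallel gripper is mounted at the origin on a cart in front of the work surface, level with it; the furniture and walls round the work are solid. World frame = base frame: x ahead of the robot, y to its left, z up, the work surface at z = 0. Lengths are in m, angles in degrees, forces in N, time in s.
With the tool pointing down it reaches from about 0.25 to 0.725 m from the base axis. Payload 4 kg.
Tool frame: the origin (TCP) lies midway between the tips of the shut fingers; the grasp point (between the pads) lies 19 mm behind it; z points along the fingers, y is the line along which they close (so a half turn about z gives the same grasp; the last joint's range is limited). The gripper opens to 85 mm and grips with 20 to 120 N. Pads are 22 mm wide; open, the fingers measure 114 mm over their backs; the gripper's body (76 mm by 85 mm) begins 54 mm behind the grasp point. The pads swing forward as they close: fully open they stand 13 mm farther back than shut.
Start: joints at [-64.802, 13.785, 0.286, 76.501, 0, 90], TCP at [0.213, -0.452, 0.231] pointing down, gripper open.
Joint ranges: [-155.79, 155.79], [-60.16, 107.12], [-62.33, 73.08], [-114, 123.19], [-81.49, 82.49], [-180, 180]. Speed limits (degrees/s): [159.86, 159.86, 180, 180, 180, 180].

INTERFACE

Orientations are given as [roll, pitch, yaw] about the fixed x, y, z axes, in that order (R = Rz(yaw) Ry(pitch) Rx(roll)).
In Python, from rig import r, viewer gives the robot as it stands.
- The arm moves only by the tool drive_tool, never from a script. Its argument "motion" is a list of rows, each an object with "grip": the finger opening in mm, from 0 to 85.4; "linear": the shift along the tool's x, y, z as a fraction of full scale, a list of three; "spin": the turn about the tool's z as a fraction of full scale. A call has 1 to 20 rows; each row shifts and turns the commanded pose from where the row before left it, along the tool's axes as they then stand; what a row does not reach is not made up. Full scale, the value 1, is 0.03 m for a shift and 4 degrees for a turn. A row lasts 1/12 s, in which the tool goes at most 41.7 mm and 7.16 degrees, less where a joint would pass 70% of its speed; a pose out of reach is approached as far as the arm can. A call with a number of a shift or a turn outside -1 to 1 is refused whole. A call with a gripper value outside its range is refused whole. The fingers move at their own pace and stop on an object; the grip force is fixed at half the most. Time passes only in rows, so rows that do not move let the fingers close. It gives the time, the measured TCP pose, the force, the opening and the grip force at its end, in the units of the state.
- r.sense(): the state, without advancing time (a new reading comes with each control period).
- viewer.snapshot(name): name is "scene" or "top" or "wrist"; returns a dict with "img" (420x560x3 uint8, red, green, blue), "vertical_fov" (degrees; the focal length in pixels is half the picture's height over the tangent of half this angle, whatever the lens; pixels are square), "cx", "cy" (the principal point, pixels), "extrinsics" (4x4, takes a point from camera to world coordinates). Camera axes: x right, y down, z forward; pixel columns grow to the right and rows downward; lengths in m; the calibration is good to about 2 mm. A picture is of the moment at which its call begins. There is no depth.
- r.sign_off(): hands the job in; it is judged then, once.
The state is a dict: "clock": time; "joint_pos": joint angles; "qvel": joint speeds; "effort": joint torques, N m; "ee_pos": TCP position; "tool_rot": TCP orientation; "contact_force": force on the tool from outside, world axes, zero at the start; "wrist_torque": the same for the moment, N m; "gripper_width": opening from 0.0 (shut) to 1.0 (fully open); "finger_force": force on a finger pad.
Only numpy, scipy, OpenCV 4.12 (cv2) and the standard library are available. Lean on these libraries where they do the work, as an engineer would, in place of code of your own. Each camera call takes 0.05 s, during which the arm holds its last target. There are 200 camera calls.

## Working session

There is one attempt and no reset: what is moved stays moved. The work goes in short steps, Python scripts to look and compute and a tool call to move; the robot and the scene stay as the last step left them, time stands still between calls to the robot, and variables do not carry over. Pictures are saved under pics/ and viewed, at most 10 in all, crops included, and the job is handed in when it is done.

Besides the shell and the picture viewer there is one more tool, called after "Request:" in YAML: its name, and indented under it one key for each argument. drive_tool: Moves the arm, as the interface text tells. Its arguments: {"type":"object","properties":{"motion":{"type":"array"}},"required":["motion"]}

```bash
mkdir -p pics; ls; cat > h.py <<'E'
import numpy as np, cv2
from rig import r, viewer
def snap(n,f):
    s=viewer.snapshot(n); cv2.imwrite('pics/'+f+'.png',s['img'][:,:,::-1]); np.save('pics/'+f+'.npy',s,allow_pickle=True); return s
def load(f): return np.load('pics/'+f+'.npy',allow_pickle=True).item()
def ray(s,u,v):
    h=s['img'].shape[0]; f=h/2/np.tan(np.radians(s['vertical_fov'])/2); E=np.array(s['extrinsics'])
    d=E[:3,:3]@np.array([(u-s['cx'])/f,(v-s['cy'])/f,1]); return E[:3,3],d
def onz(s,u,v,z):
    o,d=ray(s,u,v); return o+d*(z-o[2])/d[2]
def proj(s,p):
    h=s['img'].shape[0]; f=h/2/np.tan(np.radians(s['vertical_fov'])/2); E=np.array(s['extrinsics'])
    c=E[:3,:3].T@(np.array(p)-E[:3,3]); return np.array([s['cx']+f*c[0]/c[2],s['cy']+f*c[1]/c[2]])
E
python3 - <<'E'
from h import *
for n in ['top','scene']:
    s=snap(n,n+'0'); print(n,s['vertical_fov'],s['cx'],s['cy'],np.round(s['extrinsics'],3).tolist())
print(r.sense())
a=cv2.imread('pics/top0.png')
E
```

```text
pics
top 50.35301917794344 283.60070747412055 213.55434981259515 [[0.0, -0.998, 0.056, 0.551], [-1.0, -0.001, -0.015, -0.101], [0.015, -0.056, -0.998, 1.336], [0.0, 0.0, 0.0, 1.0]]
scene 44.38592126553605 277.90373622682137 211.22023934359012 [[-0.474, -0.637, 0.608, -0.177], [-0.88, 0.342, -0.329, 0.322], [0.001, -0.691, -0.723, 1.052], [0.0, 0.0, 0.0, 1.0]]
{'clock': 0.1, 'joint_pos': array([-6.48012635e+01,  1.38271229e+01,  2.21800446e-01,  7.65026317e+01,
        1.63940956e-03,  8.99998998e+01]), 'qvel': array([ 0.02887775, -0.14962165,  0.06593297,  0.05995881,  0.09042415,
       -0.09033197]), 'effort': array([-5.32439990e-04, -3.73136401e+01,  2.53010738e+01,  1.09099812e-02,
       -4.71132364e-05,  2.67735807e-07]), 'ee_pos': array([ 0.2126453 , -0.45189975,  0.23051105]), 'tool_rot': array([-1.79892046e+02, -1.63959542e-03,  2.51988336e+01]), 'contact_force': array([ 0.62249992, -0.07943132, -0.03458261]), 'wrist_torque': array([-0.00601211, -0.03922858, -0.00359146]), 'finger_force': 0.0, 'gripper_width': 0.9991722011281893}
```

View pics/top0.png

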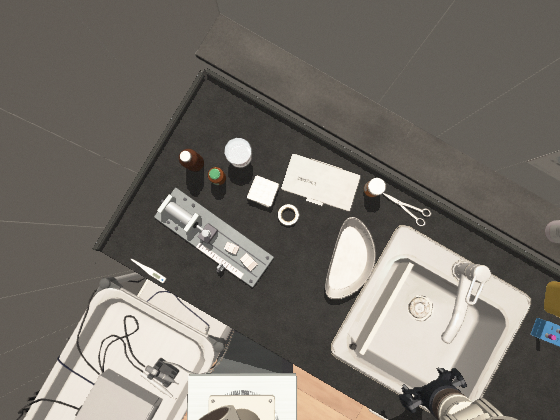

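View pics/scene0.png

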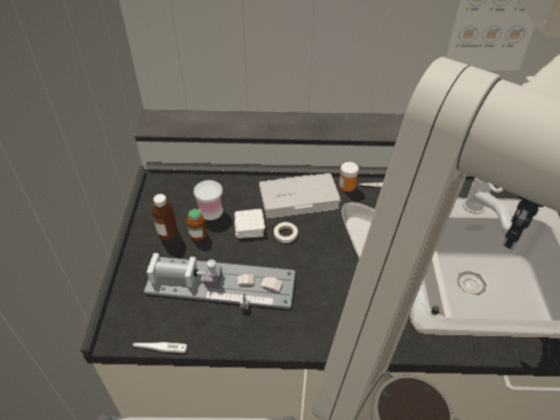

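The top view shows the gauge at about (215,235): barrel to the upper left, chips at (232,248) and (249,262), marker near (221,267). The dish is at (350,258). I'll enlarge the gauge and the dish.

```bash
python3 - <<'E'
from h import *
s=load('top0'); a=s['img'][:,:,::-1]
c=cv2.resize(a[180:300,145:285],None,fx=5.7,fy=5,interpolation=cv2.INTER_CUBIC) if 0 else cv2.resize(a[182:292,148:282],None,fx=5,fy=5,interpolation=cv2.INTER_CUBIC)
cv2.imwrite('pics/crop1.png',c)
for u,v,z in [(232,248,.025),(249,262,.025),(350,258,.038),(206,232,.08),(351,219,.038),(332,298,.038),(375,258,.038)]: print(u,v,onz(s,u,v,z).round(3))
E
```

```text
232 248 [0.524 0.03  0.025]
249 262 [ 0.483 -0.02   0.025]
350 258 [ 0.495 -0.314  0.038]
206 232 [0.57  0.097 0.08 ]
351 219 [ 0.608 -0.318  0.038]
332 298 [ 0.38  -0.261  0.038]
375 258 [ 0.495 -0.387  0.038]
```

View pics/crop1.png

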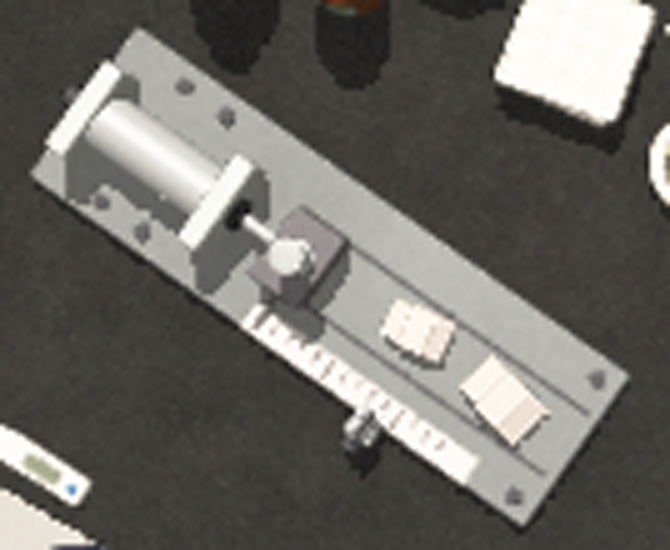

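The crop shows the bed corners at about (140,30), (35,175), (525,525) and (628,377). The post cap is at (290,255), the chips are at (418,330) and (505,398), and the fin is near (365,425). Next I'll compute the frames.

```bash
python3 - <<'E'
from h import *
s=load('top0'); a=s['img'][:,:,::-1]
P=[onz(s,148+(u-2)/5,182+(v-2)/5,.012)[:2] for u,v in [(140,30),(35,175),(525,525),(628,377)]]
A,B,C,D=P; print([np.linalg.norm(A-B),np.linalg.norm(B-C),np.linalg.norm(C-D),np.linalg.norm(D-A)])
x=((A+B)-(C+D)); x/=np.linalg.norm(x); y=np.array([-x[1],x[0]]); ctr=np.mean(P,axis=0); O=ctr+.02*x
print('gx',x,np.degrees(np.arctan2(x[1],x[0])),'O',O)
g=lambda p:[round(float((p[:2]-O)@e)*1000,1) for e in (x,y)]
def G(u,v,z): return g(onz(s,148+(u-2)/5,182+(v-2)/5,z))
print('B',g(B),'cap',G(290,253,.08),'fin',G(365,412,.042), G(368,405,.042),'scale',G(248,318,.012),G(475,470,.012))
big=cv2.resize(a,None,fx=4,fy=4,interpolation=cv2.INTER_CUBIC)
hsv=cv2.cvtColor(big,cv2.COLOR_BGR2HSV); m=((hsv[...,2]>190)&(hsv[...,1]<60)).astype(np.uint8)
for c in cv2.findContours(m,cv2.RETR_EXTERNAL,cv2.CHAIN_APPROX_NONE)[0]:
    (u,v),_,_=cv2.minAreaRect(c)
    if cv2.contourArea(c)>300 and 215*4<u<265*4 and 235*4<v<275*4:
        w=np.array([onz(s,(p[0][0]-1.5)/4,(p[0][1]-1.5)/4,.02)[:2] for p in c])
        R=cv2.minAreaRect((w*1000).astype(np.float32)); b=cv2.boxPoints(R); print(R,g(np.array(R[0])/1000)); e=b[1]-b[0]; print(np.linalg.norm(e),np.degrees(np.arctan2(e[1],e[0])))
# dish
m=((hsv[...,2]>120)&(hsv[...,1]<60)).astype(np.uint8)
for c in cv2.findContours(m,cv2.RETR_EXTERNAL,cv2.CHAIN_APPROX_NONE)[0]:
    if cv2.contourArea(c)>3000 and cv2.pointPolygonTest(c,(1400,1030),False)>0:
        w=np.array([onz(s,(p[0][0]-1.5)/4,(p[0][1]-1.5)/4,.038)[:2] for p in c]); print('dish',cv2.minAreaRect((w*1000).astype(np.float32)))
E
```

```text
[np.float64(0.10543338270036991), np.float64(0.3557117060337555), np.float64(0.10561666532098048), np.float64(0.35527976398932715)]
gx [0.57805797 0.8159957 ] 54.68593384479681 O [0.56808044 0.10078426]
B [157.6, 52.7] cap [-1.5, -2.4] fin [-84.9, 49.9] [-84.0, 45.6] scale [5.6, 48.4] [-155.5, 43.6]
((484.6523132324219, -18.007137298583984), (50.490447998046875, 30.952360153198242), 44.19612503051758) [-145.2, -0.6]
30.952353 -45.80389
((483.6521911621094, 69.3232421875), (164.06654357910156, 32.36723327636719), 54.89457321166992) [-74.5, 50.7]
32.36724 -35.105408
((526.4321899414062, 33.04173278808594), (41.239280700683594, 28.42725944519043), 64.75318908691406) [-79.4, -5.2]
28.427284 -25.246788
dish ((308.03509521484375, -536.4459228515625), (699.0218505859375, 453.6111755371094), 62.444847106933594)
```

The sizes check out: bed 356 x 105 mm, chip_a 50 x 31 at (0.485, -0.018) with its x axis at 44°, chip_b 41 x 28 at (0.526, 0.033) at 65°. The gauge is at yaw 54.7°, and the fin at gauge x of about -84.5. Moving over chip_a.

Request:
drive_tool:
  motion:
    - {"grip": 50,"linear": [0,0,0.3],"spin": -0.95}
    - {"grip": 50,"linear": [0,0,0.3],"spin": -0.95}
    - {"grip": 50,"linear": [0,0,0.3],"spin": -0.95}
    - {"grip": 50,"linear": [0,0,0.3],"spin": -0.95}
    - {"grip": 50,"linear": [0,0,0.3],"spin": -0.95}
    - {"grip": 50,"linear": [0.9,-0.22,0],"spin": 0}
    - {"grip": 50,"linear": [0.9,-0.22,0],"spin": 0}
    - {"grip": 50,"linear": [0.9,-0.22,0],"spin": 0}
    - {"grip": 50,"linear": [0.9,-0.22,0],"spin": 0}
    - {"grip": 50,"linear": [0.9,-0.22,0],"spin": 0}
    - {"grip": 50,"linear": [0.9,-0.22,0],"spin": 0}
    - {"grip": 50,"linear": [0.9,-0.22,0],"spin": 0}
    - {"grip": 50,"linear": [0.9,-0.22,0],"spin": 0}
    - {"grip": 50,"linear": [0.9,-0.22,0],"spin": 0}
    - {"grip": 50,"linear": [0.9,-0.22,0],"spin": 0}
    - {"grip": 50,"linear": [0.9,-0.22,0],"spin": 0}
    - {"grip": 50,"linear": [0.9,-0.22,0],"spin": 0}
    - {"grip": 50,"linear": [0.9,-0.22,0],"spin": 0}
    - {"grip": 50,"linear": [0.9,-0.22,0],"spin": 0}
    - {"grip": 50,"linear": [0.9,-0.22,0],"spin": 0}

```text
clock: 1.77
ee_pos: [0.4344, -0.0977, 0.186]
tool_rot: [-180.0, 0.0, 44.2]
contact_force: [-0.3, -1.0, 0.5]
gripper_width: 0.588
finger_force: 0.0
```

```bash
cat >> h.py <<'E'
def to(p,yaw):
    st=r.sense(); q=st['ee_pos']; c=np.radians(yaw); d=np.array(p)-q
    print('t',round(st['clock'],2),'at',q.round(4),st['tool_rot'].round(2),'F',st['contact_force'].round(1),'w',round(st['gripper_width']*85.4,1),st['finger_force'])
    print('spin units',((st['tool_rot'][2]-yaw)/4).round(2),'then lin units',(np.array([d[0]*np.cos(c)+d[1]*np.sin(c),d[0]*np.sin(c)-d[1]*np.cos(c),-d[2]])/.03).round(2))
E
python3 - <<'E'
from h import *
s=snap('wrist','w1'); to([.4847,-.018,.014],44.2)
for p in [(.4847,-.018,.025),(.5264,.033,.025)]: print(proj(s,p))
E
```

```text
t 1.82 at [ 0.4371 -0.0943  0.1861] [-179.94   -0.22   44.44] F [3.6 1.5 0.2] w 50.2 0.0
spin units 0.06 then lin units [ 2.91 -0.72  5.74]
[258.44418432  90.28990492]
[247.90273581   7.88586565]
```

View pics/w1.png

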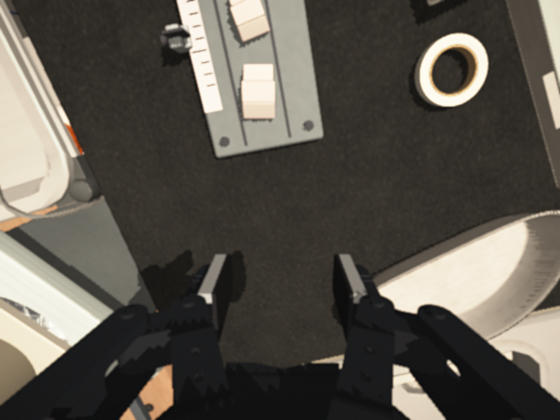

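The wrist view shows chip_a at (258,91), where I projected it, lying parallel to the tool. The marker is at (178,40) and the dish at the lower right. Going down to grip chip_a.

Request:
drive_tool:
  motion:
    - {"grip": 50,"linear": [0.77,-0.19,0.7],"spin": 0}
    - {"grip": 50,"linear": [0.77,-0.19,0.7],"spin": 0}
    - {"grip": 50,"linear": [0.77,-0.19,0.7],"spin": 0}
    - {"grip": 50,"linear": [0.77,-0.19,0.7],"spin": 0}
    - {"grip": 50,"linear": [0,0,0.6],"spin": 0}
    - {"grip": 50,"linear": [0,0,0.6],"spin": 0}
    - {"grip": 50,"linear": [0,0,0.5],"spin": 0}
    - {"grip": 50,"linear": [0,0,0.5],"spin": 0}
    - {"grip": 50,"linear": [0,0,0.4],"spin": 0}
    - {"grip": 50,"linear": [0,0,0.3],"spin": 0}
    - {"grip": 50,"linear": [0,0,0],"spin": 0}
    - {"grip": 20,"linear": [0,0,0],"spin": 0}
    - {"grip": 20,"linear": [0,0,0],"spin": 0}
    - {"grip": 20,"linear": [0,0,0],"spin": 0}
    - {"grip": 20,"linear": [0,0,0],"spin": 0}
    - {"grip": 20,"linear": [0,0,0],"spin": 0}

```text
clock: 3.15
ee_pos: [0.4852, -0.0184, 0.016]
tool_rot: [179.9, -0.1, 44.2]
contact_force: [0.4, 0.0, 0.9]
gripper_width: 0.325
finger_force: 59.9
```

Request:
drive_tool:
  motion:
    - {"grip": 20,"linear": [0,0,-0.5],"spin": 0}
    - {"grip": 20,"linear": [0,0,-0.5],"spin": -0.8}
    - {"grip": 20,"linear": [0,0,-0.5],"spin": -0.9}
    - {"grip": 20,"linear": [0,0,-0.5],"spin": -0.9}
    - {"grip": 20,"linear": [0,0,-0.5],"spin": -0.9}
    - {"grip": 20,"linear": [0,0,-0.5],"spin": -0.9}
    - {"grip": 20,"linear": [0,0,-0.4],"spin": -0.9}
    - {"grip": 20,"linear": [0,0,-0.2],"spin": -0.9}
    - {"grip": 20,"linear": [0,0,0],"spin": -0.9}
    - {"grip": 20,"linear": [0,0,0],"spin": -0.9}
    - {"grip": 20,"linear": [-0.8,0.12,0],"spin": 0}
    - {"grip": 20,"linear": [-0.8,0.12,0],"spin": 0}
    - {"grip": 20,"linear": [-0.8,0.12,0],"spin": 0}
    - {"grip": 20,"linear": [-0.8,0.12,0],"spin": 0}
    - {"grip": 20,"linear": [-0.8,0.12,0],"spin": 0}
    - {"grip": 20,"linear": [-0.8,0.12,0],"spin": 0}
    - {"grip": 20,"linear": [-0.8,0.12,0],"spin": 0}
    - {"grip": 20,"linear": [-0.8,0.12,0],"spin": 0}
    - {"grip": 20,"linear": [-0.8,0.12,0],"spin": 0}
    - {"grip": 20,"linear": [0,0,0],"spin": 0}

```text
clock: 4.82
ee_pos: [0.4644, -0.2398, 0.1237]
tool_rot: [179.9, 0.1, 75.9]
contact_force: [1.0, 0.9, 0.7]
gripper_width: 0.329
finger_force: 59.8
```

```bash
python3 - <<'E'
from h import *
s=snap('wrist','w2'); to([.455,-.314,.012],76.2)
for p in [(.455,-.314,.01),(.517,-.330,.01)]: print(proj(s,p))
E
```

```text
t 4.87 at [ 0.4643 -0.2378  0.1235] [1.7995e+02 2.0000e-02 7.5990e+01] F [-0.5 -0.1  0.8] w 28.0 59.82553684618324
spin units -0.05 then lin units [-2.54  0.3   3.72]
[292.06124447 278.91471973]
[361.25311582 279.33142568]
```

View pics/w2.png

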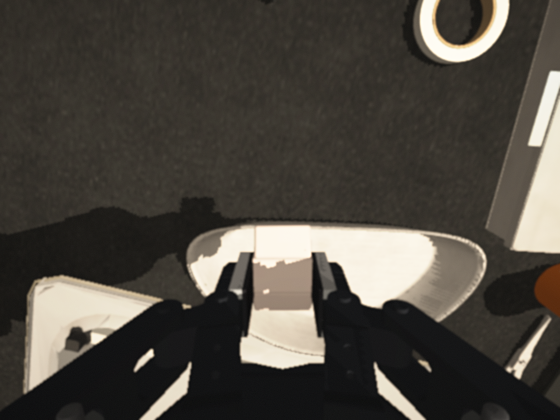

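Chip_a is held. The dish's nearly straight side is at row 225, with its ends at columns 187 and 487. Checking those rim points.

```bash
python3 - <<'E'
from h import *
s=load('w2')
for u,v in [(330,225),(187,262),(487,268),(300,356)]: print(u,v,onz(s,u,v,.038).round(3))
E
```

```text
330 225 [ 0.498 -0.259  0.038]
187 262 [ 0.379 -0.262  0.038]
487 268 [ 0.614 -0.327  0.038]
300 356 [ 0.447 -0.376  0.038]
```

Request:
drive_tool:
  motion:
    - {"grip": 20,"linear": [-0.6,0.1,0],"spin": 0}
    - {"grip": 20,"linear": [-0.7,0.1,0.1],"spin": 0}
    - {"grip": 20,"linear": [-0.7,0.1,0.3],"spin": 0}
    - {"grip": 20,"linear": [-0.55,0.09,0.4],"spin": 0}
    - {"grip": 20,"linear": [0,0,0.5],"spin": 0}
    - {"grip": 20,"linear": [0,0,0.5],"spin": 0}
    - {"grip": 20,"linear": [0,0,0.5],"spin": 0}
    - {"grip": 20,"linear": [0,0,0.5],"spin": 0}
    - {"grip": 20,"linear": [0,0,0.4],"spin": 0}
    - {"grip": 20,"linear": [0,0,0.3],"spin": 0}
    - {"grip": 20,"linear": [0,0,0.15],"spin": 0}
    - {"grip": 20,"linear": [0,0,0],"spin": 0}
    - {"grip": 42,"linear": [0,0,0],"spin": 0}
    - {"grip": 42,"linear": [0,0,0],"spin": 0}
    - {"grip": 42,"linear": [0,0,0],"spin": 0}
    - {"grip": 42,"linear": [0,0,-0.3],"spin": 0}
    - {"grip": 42,"linear": [0,0,-0.6],"spin": 0}
    - {"grip": 42,"linear": [0,0,-0.8],"spin": 0}
    - {"grip": 42,"linear": [0,0,-0.9],"spin": 0}
    - {"grip": 46,"linear": [0,0,-0.9],"spin": 0}

```text
clock: 6.53
ee_pos: [0.4574, -0.3129, 0.1208]
tool_rot: [180.0, 0.0, 76.2]
contact_force: [0.7, 0.3, -1.0]
gripper_width: 0.539
finger_force: 0.0
```

```bash
python3 - <<'E'
from h import *
s=snap('wrist','w3'); to([.5264,.033,.014],64.75); print(proj(s,(.458,-.313,.015)))
E
```

```text
t 6.58 at [ 0.4606 -0.315   0.1271] [179.43   0.22  76.19] F [ 1.1 -0.8  3. ] w 45.9 0.0
spin units 2.86 then lin units [11.43 -2.96  3.77]
[283.47521121 204.89091337]
```

View pics/w3.png

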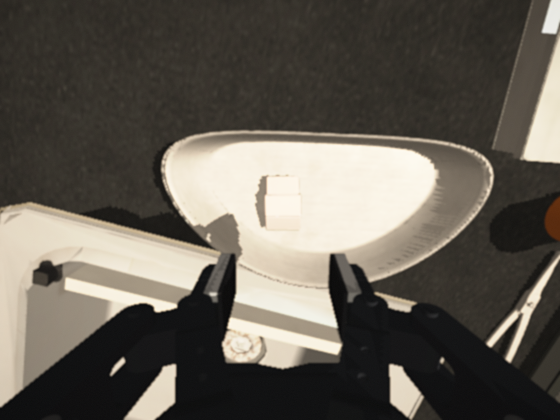

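Chip_a lies in the dish at (283,203), with room to its right. Going for chip_b.

Request:
drive_tool:
  motion:
    - {"grip": 46,"linear": [0,0,0],"spin": 0.95}
    - {"grip": 46,"linear": [0,0,0],"spin": 0.95}
    - {"grip": 46,"linear": [0,0,0],"spin": 0.96}
    - {"grip": 46,"linear": [0.5,-0.13,0],"spin": 0}
    - {"grip": 46,"linear": [0.8,-0.2,0],"spin": 0}
    - {"grip": 46,"linear": [0.9,-0.23,0],"spin": 0}
    - {"grip": 46,"linear": [0.9,-0.23,0],"spin": 0}
    - {"grip": 46,"linear": [0.9,-0.23,0],"spin": 0}
    - {"grip": 46,"linear": [0.9,-0.23,0],"spin": 0}
    - {"grip": 46,"linear": [0.9,-0.23,0],"spin": 0}
    - {"grip": 46,"linear": [0.9,-0.23,0],"spin": 0}
    - {"grip": 46,"linear": [0.9,-0.23,0],"spin": 0}
    - {"grip": 46,"linear": [0.9,-0.23,0],"spin": 0}
    - {"grip": 46,"linear": [0.8,-0.2,0],"spin": 0}
    - {"grip": 46,"linear": [0,0,0],"spin": 0}
    - {"grip": 46,"linear": [0,0,0],"spin": 0}

```text
clock: 7.92
ee_pos: [0.5127, -0.0292, 0.1197]
tool_rot: [179.9, -0.0, 64.9]
contact_force: [-0.1, 0.6, -0.0]
gripper_width: 0.537
finger_force: 0.0
```

```bash
python3 - <<'E'
from h import *
s=snap('wrist','w4'); to([.5264,.033,.014],64.75); print(proj(s,(.5264,.033,.025)))
E
```

```text
t 7.97 at [ 0.5125 -0.0302  0.1195] [1.7993e+02 1.0000e-02 6.4820e+01] F [ 0.1 -0.   0.5] w 46.0 0.0
spin units 0.02 then lin units [ 2.1  -0.48  3.52]
[263.67141691 128.53837545]
```

View pics/w4.png

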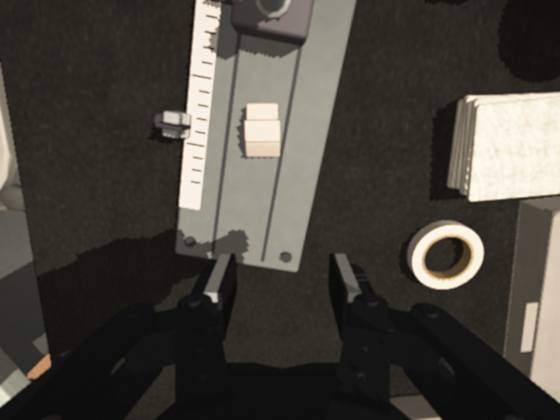

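Chip_b is at (262,130), as projected and aligned with the tool. The fin is near (188,123). Gripping chip_b.

Request:
drive_tool:
  motion:
    - {"grip": 46,"linear": [0.7,-0.16,0],"spin": 0}
    - {"grip": 46,"linear": [0.7,-0.16,0.2],"spin": 0}
    - {"grip": 46,"linear": [0.7,-0.16,0.4],"spin": 0}
    - {"grip": 46,"linear": [0,0,0.6],"spin": 0}
    - {"grip": 46,"linear": [0,0,0.6],"spin": 0}
    - {"grip": 46,"linear": [0,0,0.6],"spin": 0}
    - {"grip": 46,"linear": [0,0,0.5],"spin": 0}
    - {"grip": 46,"linear": [0,0,0.4],"spin": 0}
    - {"grip": 46,"linear": [0,0,0.2],"spin": 0}
    - {"grip": 46,"linear": [0,0,0],"spin": 0}
    - {"grip": 18,"linear": [0,0,0],"spin": 0}
    - {"grip": 18,"linear": [0,0,0],"spin": 0}
    - {"grip": 18,"linear": [0,0,0],"spin": 0}
    - {"grip": 18,"linear": [0,0,0],"spin": 0}
    - {"grip": 18,"linear": [0,0,0],"spin": 0}

```text
clock: 9.22
ee_pos: [0.5271, 0.0327, 0.0148]
tool_rot: [179.9, -0.0, 64.8]
contact_force: [0.0, -1.1, 3.5]
gripper_width: 0.28
finger_force: 60.0
```

Request:
drive_tool:
  motion:
    - {"grip": 18,"linear": [0,0,-0.6],"spin": 0}
    - {"grip": 18,"linear": [0,0,-0.8],"spin": 0}
    - {"grip": 18,"linear": [0,0,-0.8],"spin": -0.7}
    - {"grip": 18,"linear": [0,0,-0.8],"spin": -0.72}
    - {"grip": 18,"linear": [0,0,-0.6],"spin": -0.72}
    - {"grip": 18,"linear": [0,0,0],"spin": -0.72}
    - {"grip": 18,"linear": [-0.6,0.135,0],"spin": 0}
    - {"grip": 18,"linear": [-0.9,0.205,0],"spin": 0}
    - {"grip": 18,"linear": [-0.95,0.21,0],"spin": 0}
    - {"grip": 18,"linear": [-0.95,0.21,0],"spin": 0}
    - {"grip": 18,"linear": [-0.95,0.21,0],"spin": 0}
    - {"grip": 18,"linear": [-0.95,0.21,0],"spin": 0}
    - {"grip": 18,"linear": [-0.95,0.21,0],"spin": 0}
    - {"grip": 18,"linear": [-0.95,0.21,0],"spin": 0}
    - {"grip": 18,"linear": [-0.95,0.21,0],"spin": 0}
    - {"grip": 18,"linear": [-0.95,0.21,0],"spin": 0}
    - {"grip": 18,"linear": [-0.95,0.21,0],"spin": 0}
    - {"grip": 18,"linear": [-0.9,0.21,0],"spin": 0}
    - {"grip": 18,"linear": [-0.8,0.2,0],"spin": 0}
    - {"grip": 18,"linear": [0,0,0],"spin": 0}

```text
clock: 10.88
ee_pos: [0.5187, -0.3329, 0.1217]
tool_rot: [179.9, 0.1, 75.9]
contact_force: [0.6, -0.5, -0.3]
gripper_width: 0.28
finger_force: 59.7
```

Request:
drive_tool:
  motion:
    - {"grip": 18,"linear": [0,0,0.3],"spin": 0}
    - {"grip": 18,"linear": [0,0,0.5],"spin": 0}
    - {"grip": 18,"linear": [0,0,0.6],"spin": 0}
    - {"grip": 18,"linear": [0,0,0.6],"spin": 0}
    - {"grip": 18,"linear": [0,0,0.5],"spin": 0}
    - {"grip": 18,"linear": [0,0,0.5],"spin": 0}
    - {"grip": 18,"linear": [0,0,0.3],"spin": 0}
    - {"grip": 18,"linear": [0,0,0.2],"spin": 0}
    - {"grip": 18,"linear": [0,0,0.15],"spin": 0}
    - {"grip": 18,"linear": [0,0,0],"spin": 0}
    - {"grip": 38,"linear": [0,0,0],"spin": 0}
    - {"grip": 38,"linear": [0,0,0],"spin": 0}
    - {"grip": 38,"linear": [0,0,0],"spin": 0}
    - {"grip": 38,"linear": [0,0,-0.3],"spin": 0}
    - {"grip": 38,"linear": [0,0,-0.6],"spin": 0}
    - {"grip": 38,"linear": [0,0,-0.8],"spin": 0}
    - {"grip": 38,"linear": [0,0,-0.9],"spin": 0}
    - {"grip": 38,"linear": [0,0,-0.9],"spin": 0}
    - {"grip": 38,"linear": [0,0,-0.4],"spin": 0}
    - {"grip": 38,"linear": [0,0,0],"spin": 0}

```text
clock: 12.55
ee_pos: [0.5215, -0.33, 0.1349]
tool_rot: [179.5, 0.2, 76.2]
contact_force: [0.0, 0.2, -0.0]
gripper_width: 0.445
finger_force: 0.0
```

```bash
python3 - <<'E'
from h import *
s=snap('wrist','w5'); t=snap('top','top5'); to([.567,.099,.13],54.7)
a=s['img'][80:300,140:520,::-1]; b=cv2.resize(t['img'][182:292,148:282,::-1],None,fx=4,fy=4,interpolation=cv2.INTER_CUBIC)
H=cv2.resize(a,(0,0),fx=.65,fy=.65); out=np.zeros((600,536,3),np.uint8); out[:440]=b; out[445:445+H.shape[0],:H.shape[1]]=H
cv2.imwrite('pics/c5.png',out)
E
```

```text
t 12.65 at [ 0.5192 -0.3286  0.1303] [1.7989e+02 4.0000e-02 7.6190e+01] F [-0.9 -0.1 -1.1] w 38.2 0.0
spin units 5.37 then lin units [ 1.255e+01 -6.940e+00  1.000e-02]
```

View pics/c5.png

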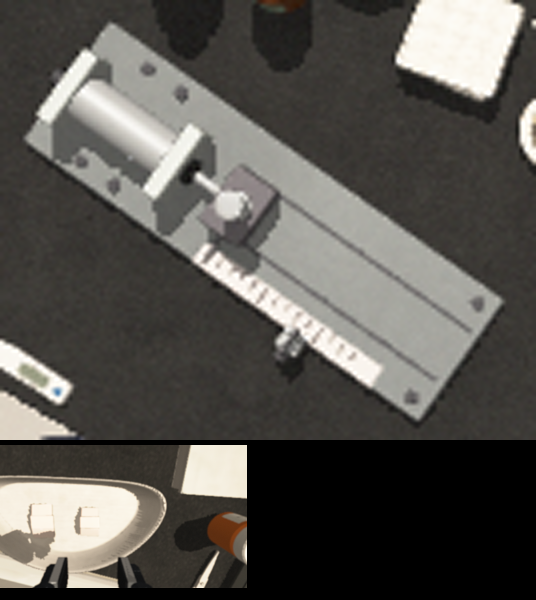

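The crops show both chips in the dish and the bed clear, with the slide still home. Moving behind the post for a close look.

Request:
drive_tool:
  motion:
    - {"grip": 38,"linear": [0,0,-0.2],"spin": 0.9}
    - {"grip": 38,"linear": [0,0,-0.2],"spin": 0.9}
    - {"grip": 38,"linear": [0,0,-0.2],"spin": 0.9}
    - {"grip": 38,"linear": [0,0,0],"spin": 0.9}
    - {"grip": 38,"linear": [0,0,0],"spin": 0.9}
    - {"grip": 38,"linear": [0,0,0],"spin": 0.87}
    - {"grip": 38,"linear": [0.4,-0.32,0],"spin": 0}
    - {"grip": 38,"linear": [0.7,-0.56,0],"spin": 0}
    - {"grip": 38,"linear": [0.8,-0.64,0],"spin": 0}
    - {"grip": 38,"linear": [0.8,-0.64,0],"spin": 0}
    - {"grip": 38,"linear": [0.8,-0.64,0],"spin": 0}
    - {"grip": 38,"linear": [0.8,-0.64,0],"spin": 0}
    - {"grip": 38,"linear": [0.8,-0.64,0],"spin": 0}
    - {"grip": 38,"linear": [0.8,-0.64,0],"spin": 0}
    - {"grip": 38,"linear": [0.8,-0.64,0],"spin": 0}
    - {"grip": 38,"linear": [0.8,-0.64,0],"spin": 0}
    - {"grip": 38,"linear": [0.8,-0.64,0],"spin": 0}
    - {"grip": 38,"linear": [0.5,-0.36,0],"spin": 0}
    - {"grip": 38,"linear": [0,0,0],"spin": 0}
    - {"grip": 38,"linear": [0,0,0],"spin": 0}

```text
clock: 14.32
ee_pos: [0.4988, 0.0092, 0.1459]
tool_rot: [-179.9, 0.1, 54.9]
contact_force: [-1.6, -0.2, -0.0]
gripper_width: 0.446
finger_force: 0.0
```

```bash
python3 - <<'E'
from h import *
s=snap('wrist','w6'); to([.567,.099,.13],54.7); print(proj(s,(.567,.099,.08)))
cv2.imwrite('pics/c6.png',cv2.resize(s['img'][0:230,120:420,::-1],None,fx=2.6,fy=2.6,interpolation=cv2.INTER_CUBIC))
E
```

```text
t 14.37 at [0.4991 0.0084 0.1461] [-1.7991e+02  1.1000e-01  5.4760e+01] F [ 0.1  0.4 -0.6] w 38.2 0.0
spin units 0.02 then lin units [3.77 0.1  0.54]
[289.94418018  44.45598051]
```

View pics/c6.png

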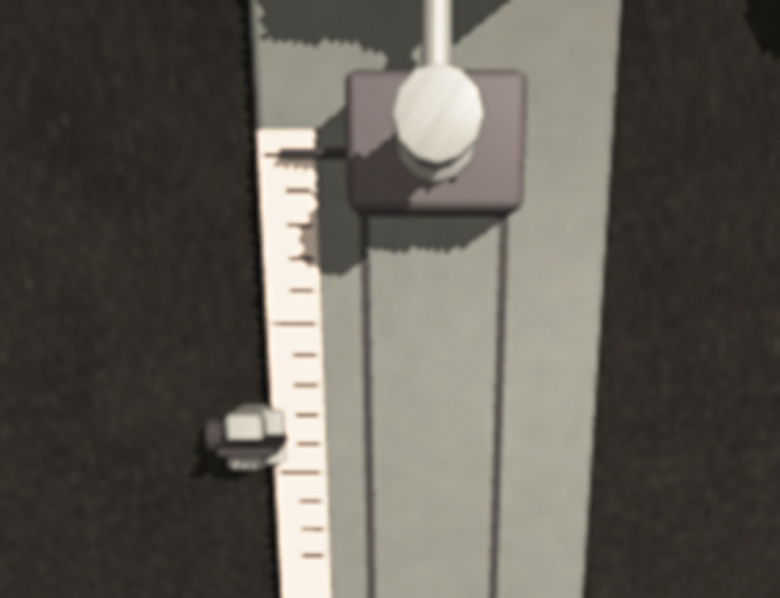

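The wrist crop shows the cap at (438,115), the pointer at row 155 and the long ticks at rows 322 and 472. The dark fin is around (240–285, 437–458). Converting these to gauge coordinates.

```bash
python3 - <<'E'
from h import *
s=load('w6'); a=np.radians(54.69); x=np.array([np.cos(a),np.sin(a)]); y=np.array([-x[1],x[0]]); O=np.array([.56808,.10078])
def G(u,v,z):
    p=onz(s,120+(u+.5)/2.6-.5,(v+.5)/2.6-.5,z)[:2]-O; return [round(float(p@e)*1000,1) for e in (x,y)]
def Q(gx,gy,z):
    p=O+(gx*x+gy*y)/1000; q=proj(s,(p[0],p[1],z)); return ((q+.5-[120,0])*2.6).round(0)
print('cap',G(438,115,.08),'ptr tip',G(274,156,.017),G(340,153,.017))
print('slide top corners',G(350,72,.04),G(523,72,.04),G(350,208,.04),G(520,208,.04))
print('ticks',[G(310,v,.0125) for v in (190,258,322,384,443,472,555)])
for gx in (-80,-82,-84,-86,-88): print(gx,[Q(gx,48.5,z).tolist() for z in (.012,.017,.03,.042)],Q(gx,58,.042))
print('edges bed',G(270,380,.012),G(600,380,.012), 'fin',[G(283,437,z) for z in (.017,.042)],[G(283,458,z) for z in (.017,.03,.042)])
print('cam',s['extrinsics'][:3,3] if hasattr(s['extrinsics'],'shape') else 0)
E
```

```text
cap [-1.8, 0.9] ptr tip [-2.3, 49.8] [-1.4, 29.7]
slide top corners [15.5, 24.3] [15.7, -22.6] [-18.7, 25.1] [-18.5, -23.1]
ticks [[-11.4, 39.8], [-31.5, 40.6], [-51.3, 41.3], [-71.4, 42.1], [-91.4, 42.9], [-101.6, 43.2], [-131.9, 44.4]]
-80 [[293.0, 410.0], [290.0, 412.0], [284.0, 418.0], [278.0, 425.0]] [246. 425.]
-82 [[293.0, 416.0], [291.0, 418.0], [284.0, 425.0], [278.0, 431.0]] [247. 431.]
-84 [[293.0, 422.0], [291.0, 424.0], [285.0, 431.0], [278.0, 438.0]] [247. 438.]
-86 [[294.0, 427.0], [291.0, 430.0], [285.0, 437.0], [279.0, 444.0]] [248. 444.]
-88 [[294.0, 433.0], [292.0, 436.0], [285.0, 443.0], [279.0, 451.0]] [248. 451.]
edges bed [-70.2, 55.5] [-69.8, -55.0] fin [[-88.6, 51.2], [-83.9, 46.9]] [[-95.7, 51.6], [-93.0, 49.3], [-90.4, 47.2]]
cam [0.54290478 0.07198123 0.28948918]
```

```bash
python3 - <<'E'
from h import *
s=load('w6'); cv2.imwrite('pics/c7.png',cv2.resize(s['img'][145:195,185:250,::-1],None,fx=11,fy=11,interpolation=cv2.INTER_CUBIC))
E
```

```text
(no output)
```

View pics/c7.png

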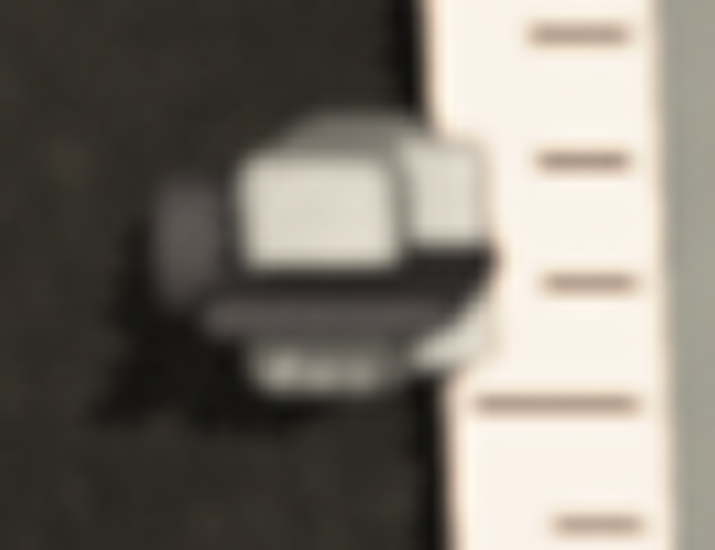

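Fin's top face comes out at gauge x ≈ -88 and the pointer at -2. To remove parallax, I'll look again with the camera straight above the fin.

Request:
drive_tool:
  motion:
    - {"grip": 38,"linear": [-0.4,0,0],"spin": 0}
    - {"grip": 38,"linear": [-0.5,0,0],"spin": 0}
    - {"grip": 38,"linear": [-0.5,0,0],"spin": 0}
    - {"grip": 38,"linear": [-0.27,0,0],"spin": 0}
    - {"grip": 38,"linear": [0,0,0],"spin": 0}
    - {"grip": 38,"linear": [0,0,0],"spin": 0}
    - {"grip": 38,"linear": [0,0,0],"spin": 0}

```text
clock: 14.95
ee_pos: [0.4714, -0.0328, 0.1474]
tool_rot: [180.0, -0.0, 54.7]
contact_force: [0.6, 0.2, -0.3]
gripper_width: 0.446
finger_force: 0.0
```

```bash
python3 - <<'E'
from h import *
s=snap('wrist','w8'); a=np.radians(54.69); x=np.array([np.cos(a),np.sin(a)]); y=np.array([-x[1],x[0]]); O=np.array([.56808,.10078])
c=s['extrinsics'][:3,3][:2]-O; print('cam g',c@x,c@y); to([.567,.099,.13],54.7)
p=O-.087*x+.05*y; u,v=proj(s,(p[0],p[1],.025)); u,v=int(u),int(v); print(u,v); u0,v0=u-36,v-30
cv2.imwrite('pics/c8.png',cv2.resize(s['img'][v0:v0+55,u0:u0+72,::-1],None,fx=11,fy=10.9 if 0 else 10,interpolation=cv2.INTER_CUBIC)); print(u0,v0)
for gx in (-82,-92): 
  for gy,z in ((43,.0125),(48.5,.017),(52,.042)):
    p=O+gx/1000*x+gy/1000*y; q=proj(s,(p[0],p[1],z)); print(gx,gy,z,(((q+.5-[u0,v0])*[11,10])).round(0))
E
```

```text
cam g -0.08861228036260299 0.0021067849557959263
t 15.0 at [ 0.4715 -0.0325  0.1474] [ 1.7998e+02 -3.0000e-02  5.4700e+01] F [ 0.5 -0.1  0.1] w 37.8 0.0
spin units -0.0 then lin units [5.42 0.07 0.58]
222 106
186 76
-82 43 0.0125 [526. 245.]
-82 48.5 0.017 [444. 244.]
-82 52 0.042 [330. 235.]
-92 43 0.0125 [532. 369.]
-92 48.5 0.017 [451. 370.]
-92 52 0.042 [339. 374.]
```

View pics/c8.png

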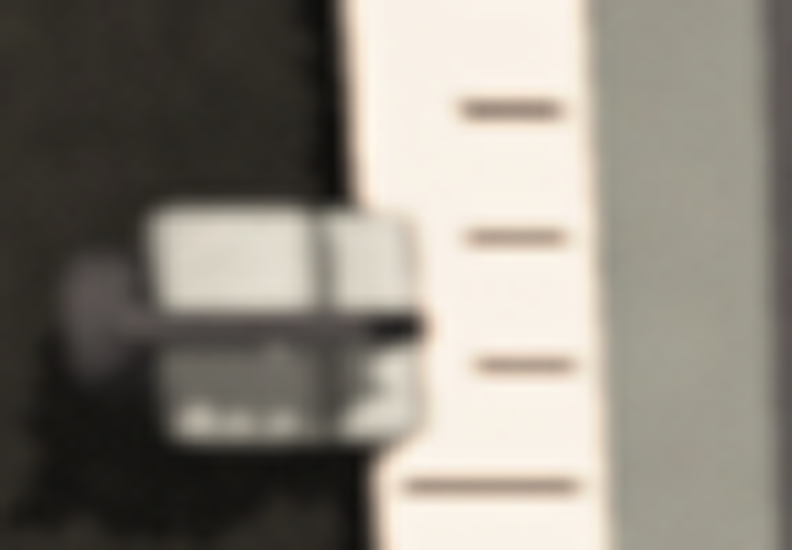

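The view from above the fin shows the ticks at rows 237, 365 and 486 (80, 90 and 100) and the fin at row 327. That puts the fin 87.0 mm from the scale zero, where the pointer sits at home, so the pull is about 87 mm. Going to grip the post.

Request:
drive_tool:
  motion:
    - {"grip": 38,"linear": [0.6,0,0],"spin": 0}
    - {"grip": 38,"linear": [0.8,0,0],"spin": 0}
    - {"grip": 38,"linear": [0.8,0.03,0],"spin": 0}
    - {"grip": 38,"linear": [0.8,0,0],"spin": 0}
    - {"grip": 38,"linear": [0.8,0,0],"spin": 0}
    - {"grip": 38,"linear": [0.8,0,0],"spin": 0}
    - {"grip": 38,"linear": [0.6,0,0],"spin": 0}
    - {"grip": 38,"linear": [0.23,0,0.3],"spin": 0}
    - {"grip": 38,"linear": [0,0,0.5],"spin": 0}
    - {"grip": 38,"linear": [0,0,0.6],"spin": 0}
    - {"grip": 38,"linear": [0,0,0.6],"spin": 0}
    - {"grip": 38,"linear": [0,0,0.5],"spin": 0}
    - {"grip": 38,"linear": [0,0,0.4],"spin": 0}
    - {"grip": 38,"linear": [0,0,0.3],"spin": 0}
    - {"grip": 38,"linear": [0,0,0.15],"spin": 0}
    - {"grip": 38,"linear": [0,0,0.11],"spin": 0}
    - {"grip": 38,"linear": [0,0,0],"spin": 0}
    - {"grip": 38,"linear": [0,0,0],"spin": 0}

```text
clock: 16.5
ee_pos: [0.5663, 0.1001, 0.0439]
tool_rot: [180.0, -0.0, 54.7]
contact_force: [0.1, -0.3, 0.1]
gripper_width: 0.446
finger_force: 0.0
```

```bash
python3 -c "
from h import *
to([.5663,.0998,.0435],54.7)"
```

```text
t 16.5 at [0.5663 0.1001 0.0439] [ 1.7996e+02 -3.0000e-02  5.4720e+01] F [ 0.1 -0.3  0.1] w 38.1 0.0
spin units 0.0 then lin units [-0.01  0.01  0.01]
```

Closing on the post, then a slow pull of 70 mm.

Request:
drive_tool:
  motion:
    - {"grip": 8,"linear": [0,0,0],"spin": 0}
    - {"grip": 8,"linear": [0,0,0],"spin": 0}
    - {"grip": 8,"linear": [0,0,0],"spin": 0}
    - {"grip": 8,"linear": [0,0,0],"spin": 0}
    - {"grip": 8,"linear": [0,0,0],"spin": 0}
    - {"grip": 8,"linear": [0,0,0],"spin": 0}
    - {"grip": 8,"linear": [0,0,0],"spin": 0}

```text
clock: 17.08
ee_pos: [0.5669, 0.1, 0.0446]
tool_rot: [179.9, -0.1, 54.7]
contact_force: [0.3, -0.6, 5.5]
gripper_width: 0.219
finger_force: 57.9
```

```bash
python3 -c "
from h import *
to([.5663,.0998,.0435],54.7); s=r.sense(); print(s['ee_pos'])"
```

```text
t 17.08 at [0.5669 0.1    0.0446] [ 1.7989e+02 -8.0000e-02  5.4710e+01] F [ 0.3 -0.6  5.5] w 18.7 57.857823592021305
spin units 0.0 then lin units [-0.02 -0.01  0.04]
[0.56687482 0.09998666 0.04455488]
```

Request:
drive_tool:
  motion:
    - {"grip": 8,"linear": [-0.1,0,0],"spin": 0}
    - {"grip": 8,"linear": [-0.15,0,0],"spin": 0}
    - {"grip": 8,"linear": [-0.15,0,0],"spin": 0}
    - {"grip": 8,"linear": [-0.15,0,0],"spin": 0}
    - {"grip": 8,"linear": [-0.15,0,0],"spin": 0}
    - {"grip": 8,"linear": [-0.15,0,0],"spin": 0}
    - {"grip": 8,"linear": [-0.15,0,0],"spin": 0}
    - {"grip": 8,"linear": [-0.15,0,0],"spin": 0}
    - {"grip": 8,"linear": [-0.15,0,0],"spin": 0}
    - {"grip": 8,"linear": [-0.15,0,0],"spin": 0}
    - {"grip": 8,"linear": [-0.15,0,0],"spin": 0}
    - {"grip": 8,"linear": [-0.15,0,0],"spin": 0}
    - {"grip": 8,"linear": [-0.15,0,0],"spin": 0}
    - {"grip": 8,"linear": [-0.15,0,0],"spin": 0}
    - {"grip": 8,"linear": [-0.15,0,0],"spin": 0}
    - {"grip": 8,"linear": [-0.15,0,0],"spin": 0}
    - {"grip": 8,"linear": [-0.15,0,0],"spin": 0}
    - {"grip": 8,"linear": [-0.15,0,0],"spin": 0}
    - {"grip": 8,"linear": [-0.15,0,0],"spin": 0}
    - {"grip": 8,"linear": [-0.1,0,0],"spin": 0}

```text
clock: 18.75
ee_pos: [0.5182, 0.0311, 0.0445]
tool_rot: [179.9, -0.4, 54.8]
contact_force: [7.7, 8.3, 2.2]
gripper_width: 0.21
finger_force: 57.6
```

Request:
drive_tool:
  motion:
    - {"grip": 8,"linear": [0,0,0],"spin": 0}
    - {"grip": 8,"linear": [0,0,0],"spin": 0}
    - {"grip": 8,"linear": [0,0,0],"spin": 0}

```text
clock: 19.0
ee_pos: [0.5183, 0.0312, 0.0445]
tool_rot: [179.9, -0.4, 54.8]
contact_force: [5.7, 8.1, 3.0]
gripper_width: 0.219
finger_force: 57.6
```

```bash
python3 - <<'E'
from h import *
st=r.sense(); d=st['ee_pos']-np.array([.5669,.1,.0446]); print(d, d[:2]@[.578,.816], st['contact_force'])
s=snap('wrist','w9'); t=snap('top','t9'); a=np.radians(54.69); x=np.array([np.cos(a),np.sin(a)]); y=np.array([-x[1],x[0]]); O=np.array([.56808,.10078])
p=O-.088*x+.045*y; q=proj(s,(p[0],p[1],.02)); k=proj(t,(p[0],p[1],.02)); print(q,k); ku,kv=int(k[0])-18,int(k[1])-16
W=s['img'][:,:,::-1]; u0=int(np.clip(q[0]-55,0,430)); v0=int(np.clip(q[1]-40,0,340)); print(u0,v0,ku,kv)
A=cv2.resize(W[v0:v0+80,u0:u0+130],(780,480)[::1] if 0 else (650,400),interpolation=cv2.INTER_CUBIC)
B=cv2.resize(t['img'][kv:kv+20*2-8,ku:ku+36,::-1],(225,200),interpolation=cv2.INTER_CUBIC)
out=np.zeros((600,650,3),np.uint8); out[:400]=A; out[400:,:225]=B; cv2.imwrite('pics/c9.png',out)
E
```

```text
[-4.85802398e-02 -6.87746951e-02 -6.44232207e-05] -0.08419952978535186 [5.74068226 8.05095954 3.04586284]
[206.52977261 249.52094881] [223.36615981 262.82070259]
151 209 205 246
```

View pics/c9.png

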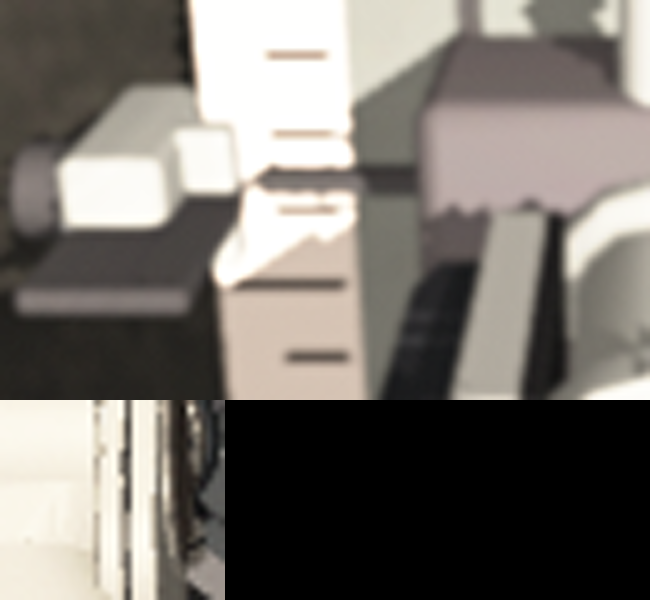

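The wrist crop shows the pointer at row 178 (columns 260–410) between ticks 80 (row 133) and 90 (row 210). That crop was picture 12, so I've already gone past the limit of 10. I'll view no more and work from numbers only.

```bash
python3 - <<'E'
from h import *
s=load('w9'); a=np.radians(54.69); x=np.array([np.cos(a),np.sin(a)]); y=np.array([-x[1],x[0]]); O=np.array([.56808,.10078])
def G(u,v,z):
    p=onz(s,151+(u+.5)/5-.5,209+(v+.5)/5-.5,z)[:2]-O; return [round(float(p@e)*1000,1) for e in (x,y)]
print('ticks',[G(u,v,.0125) for u,v in ((297,55),(305,133),(308,210),(290,284),(318,356))])
c=s['extrinsics'][:3,3]; print('cam',c,(c[:2]-O)@x)
# pointer dark band rows: profile over columns 205..230
g=s['img'].mean(2); 
for col in (207,213,218,223,228): print(col,g[238:252,col].round(0).astype(int))
print('ptr top/bot edge',[(G(300,v,.0185),G(300,v,.0155)) for v in (167,178,190)], G(262,183,.017))
# fin inner edge
print('fin',[(G(240,v,z)) for v,z in ((185,.03),)],'top',G(190,290,.042),G(190,315,.042))
E
```

```text
ticks [[-72.1, 43.6], [-82.0, 43.3], [-92.2, 43.5], [-102.2, 46.4], [-112.3, 43.5]]
cam [0.56118836 0.09315751 0.18885443] -0.01020360088701889
207 [255 255 255 254 188 105 112 122 138 205 250 250 216 207]
213 [255 255 255 255 205 112 111 122 134 192 247 249 209 198]
218 [255 255 255 254 196 111 112 122 141 207 250 249 222 229]
223 [109 110 108  92  68  65  85 102 108 108 111 113 112 114]
228 [115 114 112  94  68  56  59  62  64  75  96 112 117 117]
ptr top/bot edge [([-83.9, 42.7], [-85.2, 43.4]), ([-85.3, 42.8], [-86.6, 43.5]), ([-86.8, 42.9], [-88.2, 43.6])] [-86.6, 47.7]
fin [[-81.1, 46.6]] top [-87.5, 49.2] [-90.4, 49.5]
```

The pointer is at about -86.1 and the fin at -88.9, so I need 2.8 mm more.

Request:
drive_tool:
  motion:
    - {"grip": 8,"linear": [-0.05,0,0],"spin": 0}
    - {"grip": 8,"linear": [-0.047,0,0],"spin": 0}
    - {"grip": 8,"linear": [0,0,0],"spin": 0}
    - {"grip": 8,"linear": [0,0,0],"spin": 0}
    - {"grip": 8,"linear": [0,0,0],"spin": 0}

```text
clock: 19.52
ee_pos: [0.5168, 0.029, 0.0446]
tool_rot: [179.9, -0.4, 54.8]
contact_force: [6.4, 7.5, 3.3]
gripper_width: 0.217
finger_force: 57.7
```

```bash
python3 - <<'E'
from h import *
st=r.sense(); d=st['ee_pos']-np.array([.5669,.1,.0446]); print(d, d[:2]@[.578,.816], st['contact_force'],st['clock'])
s=snap('wrist','w10'); a=np.radians(54.69); x=np.array([np.cos(a),np.sin(a)]); y=np.array([-x[1],x[0]]); O=np.array([.56808,.10078])
g=s['img'].mean(2)
def edges(f,z1,z2,y0):
    S=load(f); I=cv2.resize(S['img'].mean(2).astype(np.float32),None,fx=8,fy=8,interpolation=cv2.INTER_CUBIC); xs=np.arange(-120,-60,.1); out=[]
    for z in (z1,z2):
        out.append(np.array([cv2.getRectSubPix(I,(1,1),tuple(float(q) for q in (proj(S,[*(O+gx/1000*x+y0/1000*y),z])+.5)*8-.5))[0,0] for gx in xs]))
    return xs,out
for f in ('w9','w10'):
    for yy in (41,43,45):
        xs,(lo,hi)=edges(f,.0155,.0185,yy)
        m=lambda v:(v<180)&(xs<-83)&(xs>-96)
        # longest dark runs
        def runs(v):
            b=(v<180).astype(int); e=np.flatnonzero(np.diff(b)); return [round(float(xs[i]),1) for i in e]
        print(f,yy,'z15',runs(lo)[:],'z18',runs(hi)[:])
E
```

```text
[-5.01417541e-02 -7.10177143e-02 -4.71357631e-05] -0.0869323887535894 [6.3735629  7.5155195  3.32092364] 19.5167
w9 41 z15 [-119.1, -112.0, -109.3, -102.1, -99.4, -90.9, -90.5, -88.6, -85.3, -71.2, -71.0] z18 [-117.2, -110.3, -107.5, -100.4, -97.8, -87.2, -84.1, -70.1, -70.0]
w9 43 z15 [-119.1, -112.0, -109.3, -102.0, -99.4, -88.3, -85.4, -71.2, -71.0] z18 [-117.2, -110.3, -107.6, -100.4, -97.8, -87.1, -84.0, -70.1, -70.0]
w9 45 z15 [-119.1, -112.1, -109.3, -102.0, -99.4, -88.4, -85.3, -71.2, -71.0] z18 [-117.2, -110.3, -107.6, -100.4, -97.8, -86.9, -83.9]
w10 41 z15 [-118.9, -112.1, -109.1, -102.2, -99.2, -91.0, -88.0, -81.1, -80.8, -71.1, -70.8, -61.4, -60.9] z18 [-117.2, -110.4, -107.5, -100.7, -97.8, -89.7, -86.7, -79.9, -79.6, -70.1, -69.8, -60.5]
w10 43 z15 [-119.2, -112.1, -109.1, -102.2, -99.3, -91.0, -88.0, -81.1, -80.8, -71.1, -70.9, -61.4, -60.9] z18 [-117.4, -110.4, -107.5, -100.7, -97.8, -89.8, -86.6, -79.9, -79.6, -70.1, -69.9, -60.5]
w10 45 z15 [-119.2, -112.1, -109.1, -102.2, -99.2, -91.3, -88.0, -81.1, -80.8, -71.1, -70.9, -61.4, -60.9] z18 [-117.3, -110.4, -107.4, -100.7, -97.7, -89.8, -86.8, -79.8, -79.7, -70.1, -69.9, -60.5]
```

The pointer is now at -88.9, level with the fin. Holding.

Request:
drive_tool:
  motion:
    - {"grip": 8,"linear": [0,0,0],"spin": 0}
    - {"grip": 8,"linear": [0,0,0],"spin": 0}
    - {"grip": 8,"linear": [0,0,0],"spin": 0}
    - {"grip": 8,"linear": [0,0,0],"spin": 0}
    - {"grip": 8,"linear": [0,0,0],"spin": 0}
    - {"grip": 8,"linear": [0,0,0],"spin": 0}
    - {"grip": 8,"linear": [0,0,0],"spin": 0}
    - {"grip": 8,"linear": [0,0,0],"spin": 0}
    - {"grip": 8,"linear": [0,0,0],"spin": 0}
    - {"grip": 8,"linear": [0,0,0],"spin": 0}
    - {"grip": 8,"linear": [0,0,0],"spin": 0}
    - {"grip": 8,"linear": [0,0,0],"spin": 0}
    - {"grip": 8,"linear": [0,0,0],"spin": 0}
    - {"grip": 8,"linear": [0,0,0],"spin": 0}
    - {"grip": 8,"linear": [0,0,0],"spin": 0}
    - {"grip": 8,"linear": [0,0,0],"spin": 0}
    - {"grip": 8,"linear": [0,0,0],"spin": 0}
    - {"grip": 8,"linear": [0,0,0],"spin": 0}
    - {"grip": 8,"linear": [0,0,0],"spin": 0}
    - {"grip": 8,"linear": [0,0,0],"spin": 0}

```text
clock: 21.23
ee_pos: [0.5168, 0.029, 0.0445]
tool_rot: [179.9, -0.4, 54.8]
contact_force: [6.0, 8.5, 2.8]
gripper_width: 0.216
finger_force: 57.7
```

Request:
drive_tool:
  motion:
    - {"grip": 8,"linear": [0,0,0],"spin": 0}
    - {"grip": 8,"linear": [0,0,0],"spin": 0}
    - {"grip": 8,"linear": [0,0,0],"spin": 0}
    - {"grip": 8,"linear": [0,0,0],"spin": 0}
    - {"grip": 8,"linear": [0,0,0],"spin": 0}
    - {"grip": 8,"linear": [0,0,0],"spin": 0}
    - {"grip": 8,"linear": [0,0,0],"spin": 0}
    - {"grip": 8,"linear": [0,0,0],"spin": 0}
    - {"grip": 8,"linear": [0,0,0],"spin": 0}
    - {"grip": 8,"linear": [0,0,0],"spin": 0}

```text
clock: 22.07
ee_pos: [0.5168, 0.029, 0.0445]
tool_rot: [179.9, -0.4, 54.8]
contact_force: [6.3, 7.9, 2.7]
gripper_width: 0.217
finger_force: 57.7
```

Held for over 2.5 s. Easing it back.

Request:
drive_tool:
  motion:
    - {"grip": 8,"linear": [0.08,0,0],"spin": 0}
    - {"grip": 8,"linear": [0.13,0,0],"spin": 0}
    - {"grip": 8,"linear": [0.13,0,0],"spin": 0}
    - {"grip": 8,"linear": [0.13,0,0],"spin": 0}
    - {"grip": 8,"linear": [0.13,0,0],"spin": 0}
    - {"grip": 8,"linear": [0.13,0,0],"spin": 0}
    - {"grip": 8,"linear": [0.13,0,0],"spin": 0}
    - {"grip": 8,"linear": [0.13,0,0],"spin": 0}
    - {"grip": 8,"linear": [0.13,0,0],"spin": 0}
    - {"grip": 8,"linear": [0.13,0,0],"spin": 0}
    - {"grip": 8,"linear": [0.13,0,0],"spin": 0}
    - {"grip": 8,"linear": [0.13,0,0],"spin": 0}
    - {"grip": 8,"linear": [0.13,0,0],"spin": 0}
    - {"grip": 8,"linear": [0.13,0,0],"spin": 0}
    - {"grip": 8,"linear": [0.13,0,0],"spin": 0}
    - {"grip": 8,"linear": [0.13,0,0],"spin": 0}
    - {"grip": 8,"linear": [0.13,0,0],"spin": 0}
    - {"grip": 8,"linear": [0.13,0,0],"spin": 0}
    - {"grip": 8,"linear": [0.13,0,0],"spin": 0}
    - {"grip": 8,"linear": [0.13,0,0],"spin": 0}

```text
clock: 23.73
ee_pos: [0.5596, 0.0896, 0.0445]
tool_rot: [179.9, -0.2, 54.7]
contact_force: [4.0, 2.0, 6.2]
gripper_width: 0.214
finger_force: 58.0
```

Request:
drive_tool:
  motion:
    - {"grip": 8,"linear": [0.1,0,0],"spin": 0}
    - {"grip": 8,"linear": [0.08,0,0],"spin": 0}
    - {"grip": 8,"linear": [0.07,0,0],"spin": 0}
    - {"grip": 8,"linear": [0.06,0,0],"spin": 0}
    - {"grip": 8,"linear": [0.05,0,0],"spin": 0}
    - {"grip": 8,"linear": [0.04,0,0],"spin": 0}
    - {"grip": 8,"linear": [0.03,0,0],"spin": 0}
    - {"grip": 8,"linear": [0.03,0,0],"spin": 0}
    - {"grip": 8,"linear": [0,0,0],"spin": 0}
    - {"grip": 8,"linear": [0,0,0],"spin": 0}
    - {"grip": 8,"linear": [0,0,0],"spin": 0}

```text
clock: 24.65
ee_pos: [0.5668, 0.0999, 0.0445]
tool_rot: [179.9, -0.1, 54.7]
contact_force: [2.0, 0.5, 7.7]
gripper_width: 0.214
finger_force: 58.2
```

```bash
python3 -c "
from h import *
to([.5669,.1,.0446],54.7)"
```

```text
t 24.65 at [0.5668 0.0999 0.0445] [ 1.7989e+02 -6.0000e-02  5.4700e+01] F [2.  0.5 7.7] w 18.3 58.19541023152851
spin units -0.0 then lin units [ 0.  0. -0.]
```

Request:
drive_tool:
  motion:
    - {"grip": 8,"linear": [0.02,0,0],"spin": 0}
    - {"grip": 8,"linear": [0.02,0,0],"spin": 0}
    - {"grip": 8,"linear": [0,0,0],"spin": 0}
    - {"grip": 8,"linear": [0,0,0],"spin": 0}
    - {"grip": 38,"linear": [0,0,0],"spin": 0}
    - {"grip": 38,"linear": [0,0,0],"spin": 0}
    - {"grip": 38,"linear": [0,0,0],"spin": 0}
    - {"grip": 38,"linear": [0,0,0],"spin": 0}
    - {"grip": 38,"linear": [0,0,-0.3],"spin": 0}
    - {"grip": 38,"linear": [0,0,-0.6],"spin": 0}
    - {"grip": 38,"linear": [0,0,-0.8],"spin": 0}
    - {"grip": 38,"linear": [0,0,-0.9],"spin": 0}
    - {"grip": 38,"linear": [0,0,-0.8],"spin": 0}
    - {"grip": 38,"linear": [-0.8,0,-0.3],"spin": 0}
    - {"grip": 38,"linear": [-0.8,0,0],"spin": 0}
    - {"grip": 38,"linear": [-0.8,0,0],"spin": 0}
    - {"grip": 38,"linear": [-0.8,0,0],"spin": 0}
    - {"grip": 38,"linear": [-0.4,0,0],"spin": 0}
    - {"grip": 38,"linear": [0,0,0],"spin": 0}
    - {"grip": 38,"linear": [0,0,0],"spin": 0}

```text
clock: 26.32
ee_pos: [0.5047, 0.0131, 0.155]
tool_rot: [180.0, -0.1, 54.7]
contact_force: [0.5, 0.8, 0.2]
gripper_width: 0.451
finger_force: 0.0
```

```bash
python3 - <<'E'
from h import *
t=snap('top','t11'); s=snap('wrist','w11'); o=load('top0')
d=np.abs(t['img'].astype(int)-o['img']).max(2)
m=cv2.morphologyEx((d>60).astype(np.uint8),cv2.MORPH_CLOSE,np.ones((5,5)))
n,_,S,C=cv2.connectedComponentsWithStats(m)
for i in range(1,n):
    if S[i][4]>15: print(S[i],C[i].round(0))
# slide home: pointer & slide front edge in wrist view
a=np.radians(54.69); x=np.array([np.cos(a),np.sin(a)]); y=np.array([-x[1],x[0]]); O=np.array([.56808,.10078]); xs=np.arange(-40,25,.25)
for f in ('w6','w11'):
    S=load(f); I=S['img'].mean(2).astype(np.float32)
    v=np.array([cv2.getRectSubPix(I,(1,1),tuple(map(float,proj(S,[*(O+g/1000*x-.018*y),.04]))))[0,0] for g in xs]); dv=np.diff(v); k=np.argsort(-np.abs(dv))[:6]; print(f,[(xs[i],int(dv[i])) for i in sorted(k)])
to([.567,.1,.0446],54.7)
E
```

```text
[ 167  234   93  186 7878] [217. 317.]
[346 249  13   9  37] [352. 254.]
[339 273  16   6  45] [347. 276.]
[171 339   3  15  17] [172. 346.]
[ 400  367  118   53 2491] [450. 398.]
[173 382  15  38 243] [182. 402.]
[163 387  10  33  82] [165. 403.]
w6 [(np.float64(-21.25), -7), (np.float64(-18.75), 7), (np.float64(-18.5), 7), (np.float64(-18.25), 7), (np.float64(-18.0), 7), (np.float64(-17.75), 7)]
w11 [(np.float64(-22.0), -7), (np.float64(-21.75), -7), (np.float64(-18.75), 6), (np.float64(-18.5), 7), (np.float64(-18.25), 7), (np.float64(-18.0), 7)]
t 26.42 at [0.5053 0.0138 0.1547] [ 1.7997e+02 -5.0000e-02  5.4750e+01] F [ 0.7  0.2 -0.1] w 37.9 0.0
spin units 0.01 then lin units [3.53 0.02 3.67]
```

The slide edge is back within 0.3 mm of where it started. The only other changes in the top view are the arm itself and the two chips inside the dish. Handing in.

```bash
python3 -c "
from h import *
print(r.sign_off())"
```

```text
the job is handed in; nothing more can be done
None
```

Job handed in at about 26 s: both chips are in the dish, and the slide was pulled level with the marker (within about 0.5 mm by my measurement), held for over 2.5 s and eased back home with the other things unmoved; however, I viewed 12 pictures, over the limit of 10.

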